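# Seat the ski file and snap the clamp lever over

## Robot

A 7-joint arm with a two-finger parallel gripper is mounted at the origin on the work surface. World frame = base frame: x ahead of the robot, y to its left, z up, the work surface at z = 0. Lengths are in mm, angles in degrees, forces in N, time in s.
With the tool pointing down it reaches from about 400 to 850 mm from the base axis. Payload 4.4 kg.
Tool frame: the origin (TCP) lies midway between the tips of the shut fingers; the grasp point (between the pads) lies 19 mm behind it; y points along the fingers, x is the direction in which the jaws open and shut, and the axes are right-handed (so a half turn about y gives the same grasp; the last joint's range is limited). The gripper opens to 94 mm and grips with 3 to 60 N. Pads are 16 mm wide; open, the fingers measure 119 mm over their backs; the gripper's body (75 mm by 177 mm) begins 78 mm behind the grasp point.
Start: joints at [-67.082, 36.005, 2.206, 86.941, -1.547, 57.084, -1.146], TCP at [291.919, 580.777, 205.478] pointing down, gripper open.
Joint ranges: [-175.42, 175.42], [-21.48, 121.26], [-71.46, 75.88], [10.55, 141.38], [-63.04, 243.04], [13.31, 113.54], [-168.57, 168.57]. Speed limits (degrees/s): [147.25, 147.25, 180, 180, 180, 180, 180].

## Interface

Orientations are given as [roll, pitch, yaw] about the fixed x, y, z axes, in that order (R = Rz(yaw) Ry(pitch) Rx(roll)).
In Python, from cell import ctrl gives the robot as it stands. The module is installed in compiled form; this text tells all that it offers.
- The arm moves only by the tool carry_out, never from a script. Its argument "plan" is a list of rows, each an object with "fingers": the gripper's target within -1 to 1 (fully open at 1, half-way at 0, shut at -1); "linear": the shift along the tool's x, y, z in mm, a list of three; "yaw": the turn about the tool's y in degrees. In form: [{"fingers": fingers, "linear": [tx, ty, tz], "yaw": yaw}, ...]. A call has 1 to 10 rows; each row shifts and turns the commanded pose from where the row before left it, along the tool's axes as they then stand; what a row does not reach is not made up. A row lasts 1/10 s, in which the tool goes at most 50 mm and 8.59 degrees, less where a joint would pass 70% of its speed; a pose out of reach is approached as far as the arm can. A call is refused whole if a number of a shift passes 50 or a number of a turn 8.59, either way. A call with a gripper value outside its range is refused whole. The fingers move at their own pace and stop on an object; "grip_force" is the grip in N (left out, the last holds). Time passes only in rows, so rows that do not move let the fingers close. It gives the time, the measured TCP pose, the force and the opening at its end, in the units of the state.
- ctrl.read_state(): the state, without advancing time (a new reading comes with each control period).
- ctrl.grab_frame(name): name is "side" or "top" or "wrist"; returns a dict with "image" (400x640x3 uint8, blue, green, red), "mtx" (3x3 intrinsics, pixels), "R" (3x3) and "t" (3): a world point X has camera coordinates R X + t. Camera axes: x right, y down, z forward; pixel columns grow to the right and rows downward; lengths in mm; the calibration is good to about 2 mm. The wrist camera is an equidistant fisheye: a pixel r from the principal point sees the ray r / f radians off the axis. A picture is of the moment at which its call begins. There is no depth.
- ctrl.finish_job(): hands the job in, once; it reports no verdict.
Trained networks look in the newest picture that a camera, given by its name, has taken for a name from the list of things; names that differ only in an ending like _2 or _b are one class to them, and where a whole thing is asked for, a point or a joint stands for the part that bears it (a point fixed in the world has none). Each returns a list of dicts, best first, with "conf" (0 to 1); they miss things now and then, are a little off and sometimes report something else, mostly with a low value. They report only what shows in the picture. A call takes as long as a camera call. They do not tell look-alikes from the thing itself.
- ctrl.recognise(camera, thing): "xy" ([column, row] in pixels, amid what is visible of it).
- ctrl.regions_of(camera, thing): "mask" (400x640 bool, what is visible of it) and "xy" ([column, row] in pixels, amid what is visible of it).
The state is a dict: "time": time; "joints": joint angles; "joint_vel": joint speeds; "effort": joint torques, N m; "eef_pos": TCP position; "eef_rot": TCP orientation; "force": force on the tool from outside, world axes, zero at the start; "ft_torque": the same for the moment, N m; "width": finger opening in mm.
Only numpy, scipy, OpenCV 4.12 (cv2) and the standard library are available. Lean on these libraries where they do the work, as an engineer would, in place of code of your own. Each camera call takes 0.05 s, during which the arm holds its last target.

## Task

With the fingertips, push the steel file along its channel in the aluminium file holder until its far end is home against the stop; then push the long lever over its centre, towards the file, so that it snaps down and its rubber foot clamps the file. Do not pick anything up, and leave the short lever and the other things around the holder as they are.

Things in the scene. Friction and masses are not known exactly. Their poses are not given: they have to be found in the camera images.
- holder: Aluminium ski file holder fixed to the shelf, base plate 110 x 180 mm, 12 mm thick. Origin on the shelf surface under the middle of the file channel; x points across it, from the levers to the file, y along it towards the stop, z up. The channel bed is 35 mm above the shelf, 42 mm wide, from y = -80 to +85 mm; guide rails beside the file reach 43 mm above the shelf.
- stop_face (a point): Centre of the face of the stop, a crosswise block 54 mm high at the channel's +y end; the face is at y = +80 mm of the holder, this point 37.5 mm above the shelf.
- file: Loose steel ski file, 26 mm wide (x), 175 mm long (y), 5 mm thick, 0.11 to 0.22 kg, lying in the open-topped channel with about 1 mm play at each side. Origin: centre of its underside; axes as the holder's. At the start it sticks out 35 to 60 mm beyond the channel's -y end, 20 to 45 mm short of the stop; a newton or two slides it. Fully home it still sticks out 15 mm.
- file_nose (a point): Middle of the file's end face that must meet the stop (the +y end).
- file_tail (a point): Middle of the file's other end face, out beyond the holder at -y, 35 mm clear above the shelf underneath; the place to push, towards +y of the holder.
- long_clamp: Fixed mount of the long lever, block 34 x 34 mm with two ears, and with it the lever. Origin at the centre of its underside, 12 mm above the shelf; axes as the holder's.
- long_lever (a joint): Angle of the long lever, rad. 0 = open, leaning 0.6 rad from upright away from the file (to -x of the holder). It turns about the holder's y axis, is upright at 0.6 and rests at about 1.2 with its foot on the file. A spring holds it in either end position: about 4 N at the grip starts it, and past upright it snaps over by itself.
- long_tip (a point): Free end of the long lever's handle, 85 mm from the pivot. The handle is round: black rubber grip 16 mm thick over the outer half, steel rod 10 mm thick below. A steel arm with a rubber foot also stands off this lever, on the file side; the short lever has none.
- long_pivot (a point): Pivot of the long lever, 60 mm above the shelf, at x = -45 mm of the holder and at y = -20 or +50 mm (the two levers may change places).
- short_lever (a joint): Angle of the short lever (the holder's tilt lock), same kind of lever and same sense; it must stay at 0.
- short_tip (a point): Free end of the short lever's handle, 45 mm from its pivot, grip 14 mm thick; its pivot is 60 mm above the shelf, 70 mm along the holder from the long lever's.
- bowl: Loose white ceramic bowl, 130 mm across, 55 mm high; leave alone. Origin: centre of the underside, as for all the following.
- toe_cap: Loose black rubber boot toe cap, about 100 x 90 mm, 50 mm high; leave alone.
- compass_case: Loose green plastic compass case, snap lid shut, 65 x 85 mm, 23 mm high; leave alone.
- wax_block: Loose white wax block 40 x 65 mm, 22 mm high; leave alone.
- stone: Loose flat sharpening stone 26 x 90 mm, 12 mm high; leave alone.
- brush: Loose block brush 55 x 130 mm, 36 mm high; leave alone.
- tub: Loose white jar, 60 mm across, 60 mm high; leave alone.
Things that resemble listed ones, but are neither listed nor needed, are in the scene too. Leave any blue or turquoise look-alike of the holder alone. What is meant by the file is not purple, and is the larger of those in its own colour.

How it is judged:
By the outcome, as a careful person would: the job done as asked, in the order asked, and still so for the second after the job is handed in, with the robot touching nothing.
It also fails if it takes over 43 s, if anything falls off the work surface, if the arm or the gripper's body presses on something with over 40 N, if the wrist force passes 120 N, or if a joint passes its speed limit or range.

## Working session

There is one attempt and no reset: what is moved stays moved. The work goes in short steps, Python scripts to look and compute and a tool call to move; the robot and the scene stay as the last step left them, time stands still between calls to the robot, and variables do not carry over. Pictures are saved under pics/ and viewed, and the job is handed in when it is done.

Besides the shell and the picture viewer there is one more tool, called after "Request:" by a JSON object that holds its "method" and its "body", one argument or row to a line. carry_out: Moves the arm, as the interface text tells. Its arguments: {"type":"object","properties":{"plan":{"type":"array"},"grip_force":{"type":"number"}},"required":["plan"]}

```bash
mkdir -p pics; ls; python3 - <<'E'
from cell import ctrl
import cv2
s=ctrl.read_state()
for k,v in s.items(): print(k,v)
for n in ["side","top","wrist"]:
    f=ctrl.grab_frame(n); cv2.imwrite(f"pics/{n}0.png",f["image"])
    print(n,f["mtx"],f["R"],f["t"])
E
```

```text
pics
time 0.0
joints [-67.07983725  36.05582387   2.20147414  86.99543322  -1.54661374
  57.08202769  -1.14704361]
joint_vel [ 0.06299086  0.03518631 -0.02674906 -0.08114915 -0.04362004  0.01470945
 -0.01907534]
effort [-9.76982096e-05 -5.49714804e+01  1.14336178e+00 -1.86628979e+01
 -5.22056676e-02  2.35239789e-02  1.72474915e-04]
eef_pos [291.63168404 580.17758095 204.59189489]
eef_rot [-90.00086014   0.10363918  63.3097433 ]
force [0.2467766  0.04974533 0.41349139]
ft_torque [ 0.02973084 -0.00658616 -0.0083759 ]
width 94.25945009993372
side [[381.53455381   0.         323.52156377]
 [  0.         381.53455381 197.85170271]
 [  0.           0.           1.        ]] [[ 0.99127523 -0.13178746  0.00234286]
 [-0.06341121 -0.49239665 -0.86805792]
 [ 0.11555276  0.86033575 -0.49645741]] [-487.8445657   102.17009008 1042.89171492]
top [[396.54648961   0.         322.4827088 ]
 [  0.         396.54648961 204.18576369]
 [  0.           0.           1.        ]] [[ 1.34594155e-02 -9.99909417e-01 -3.37352136e-05]
 [-9.92108127e-01 -1.33501990e-02 -1.24672518e-01]
 [ 1.24660775e-01  1.71148821e-03 -9.92197945e-01]] [ -37.07182873  498.80396182 1201.38383933]
wrist [[309.70691629   0.         315.60610943]
 [  0.         309.70691629 196.46776073]
 [  0.           0.           1.        ]] [[ 0.44813882  0.89395989 -0.00270563]
 [ 0.86213382 -0.43138014  0.26577521]
 [ 0.23642522 -0.1214368  -0.96403123]] [-649.98954975  -28.78040964  393.70599473]
```

View pics/side0.png

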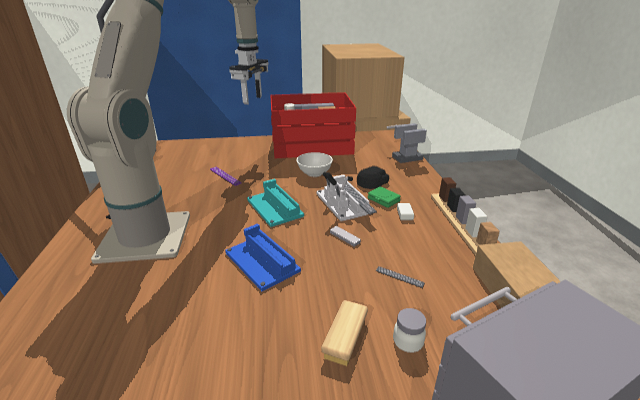

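View pics/top0.png

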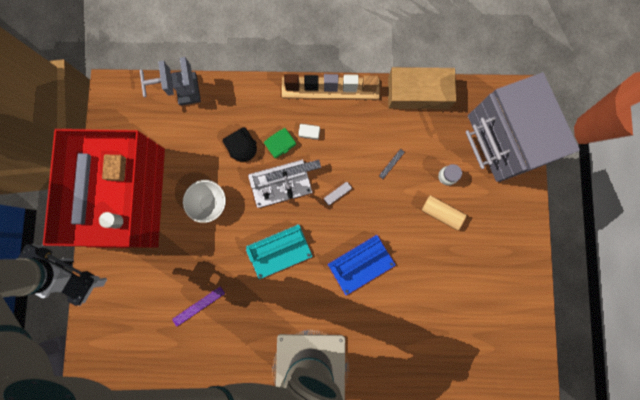

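View pics/wrist0.png

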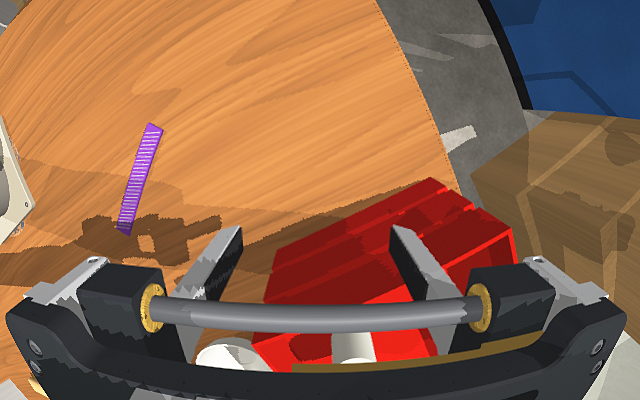

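```bash
python3 - <<'E'
import cv2,numpy as np
a=cv2.imread("pics/top0.png")[145:225,225:365]; b=cv2.imread("pics/side0.png")[150:240,290:430]
cv2.imwrite("pics/zt.png",cv2.resize(a,None,fx=5.6,fy=5.6,interpolation=cv2.INTER_CUBIC))
cv2.imwrite("pics/zs.png",cv2.resize(b,None,fx=5.6,fy=5.6,interpolation=cv2.INTER_CUBIC))
E
```

```text
(no output)
```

View pics/zt.png

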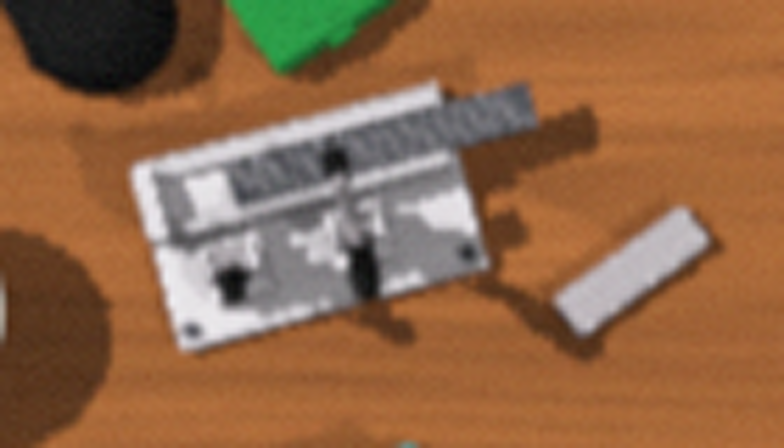

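View pics/zs.png

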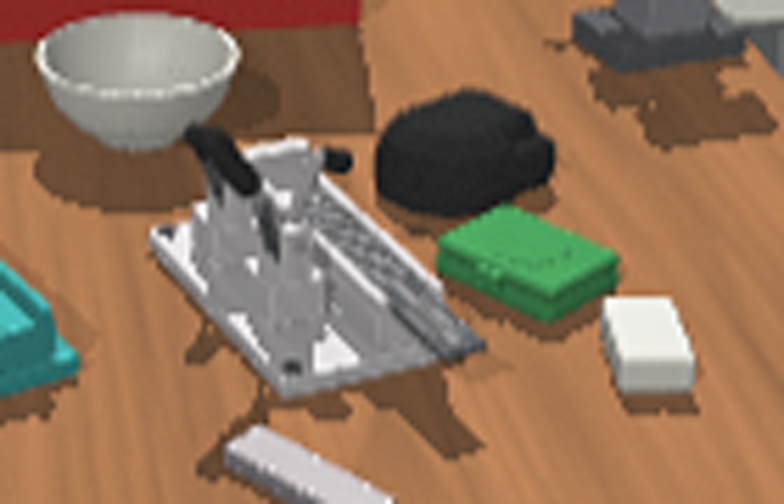

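```bash
cat > h.py <<'E'
from cell import ctrl
import cv2,numpy as np
def proj(f,X,fish=False):
    c=np.asarray(f["R"])@np.asarray(X,float)+f["t"]; K=f["mtx"]
    if fish:
        th=np.arctan2(np.hypot(c[0],c[1]),c[2]); r=np.hypot(c[0],c[1]); 
        return np.array([K[0,2]+K[0,0]*th*c[0]/r,K[1,2]+K[1,1]*th*c[1]/r])
    return np.array([K[0,0]*c[0]/c[2]+K[0,2],K[1,1]*c[1]/c[2]+K[1,2]])
def ray(f,p,fish=False):
    K=f["mtx"]; v=np.array([(p[0]-K[0,2])/K[0,0],(p[1]-K[1,2])/K[1,1],1.0])
    if fish:
        r=np.hypot(v[0],v[1]); v=np.array([v[0]/r*np.sin(r),v[1]/r*np.sin(r),np.cos(r)])
    R=np.asarray(f["R"]); return -R.T@f["t"], R.T@v
def hit(f,p,z,fish=False):
    o,d=ray(f,p,fish); return o+d*(z-o[2])/d[2]
E
python3 - <<'E'
from h import *
f=ctrl.grab_frame("top"); w=ctrl.grab_frame("wrist")
c=-w["R"].T@w["t"]; s=ctrl.read_state(); print("wristcam",c, c-s["eef_pos"])
from scipy.spatial.transform import Rotation as Ro
Rt=Ro.from_euler('xyz',s["eef_rot"],degrees=True); print("in tool",Rt.inv().apply(c-s["eef_pos"]), "axis in tool",Rt.inv().apply(w["R"][2]))
for n,p,z in [("plLL",(183,350),12),("plLR",(490,268),12),("tail u",(525,85),40),("tail l",(537,127),40),("rail UL",(130,168),43),("rail UR",(437,82),43)]:
    print(n,hit(f,(p[0]/5.6+225,p[1]/5.6+145),z).round(1))
for t in ["file","long_lever","long_tip","short_tip","file_tail","file_nose","stop_face","long_pivot","holder"]:
    for cam in ["top","side"]:
        print(t,cam,[(np.round(d["xy"],1).tolist(),round(d["conf"],2)) for d in ctrl.recognise(cam,t)])
E
```

```text
wristcam [223.06646921 616.55255304 385.68451628] [-68.71057126  36.02044075 180.61273426]
in tool [   1.17731458 -180.61258541   77.57114448] axis in tool [-0.00103026  0.96403418 -0.26577628]
plLL [488.4 173.9  12. ]
plLR [537.4   1.8  12. ]
tail u [636.8 -16.8  40. ]
tail l [613.  -23.9  40. ]
rail UL [586.1 201.6  43. ]
rail UR [637.1  32.2  43. ]
file top [([196.1, 307.3], 0.82), ([294.0, 170.2], 0.78), ([387.7, 163.0], 0.5)]
file side [([400.5, 276.0], 0.84), ([365.0, 201.0], 0.78), ([226.2, 173.9], 0.64)]
long_lever top []
long_lever side [([335.7, 181.7], 0.63)]
long_tip top [([286.8, 181.0], 0.61)]
long_tip side [([336.8, 180.3], 0.45)]
short_tip top []
short_tip side []
file_tail top [([295.5, 169.9], 0.96), ([392.0, 165.6], 0.77), ([199.3, 309.7], 0.67)]
file_tail side [([222.5, 173.4], 0.75), ([400.0, 277.7], 0.74), ([333.3, 179.3], 0.6)]
file_nose top [([293.2, 171.1], 0.92), ([197.5, 306.5], 0.86), ([392.7, 166.1], 0.49)]
file_nose side [([224.2, 175.2], 0.7), ([361.6, 200.4], 0.66)]
stop_face top [([274.7, 185.3], 0.92), ([274.5, 249.3], 0.72), ([363.4, 264.0], 0.59)]
stop_face side [([273.4, 206.3], 0.93), ([346.6, 205.9], 0.72), ([260.8, 258.9], 0.7), ([412.3, 329.5], 0.18)]
long_pivot top [([287.6, 186.8], 0.45)]
long_pivot side [([342.7, 193.6], 0.74)]
holder top [([276.4, 183.6], 0.87), ([277.5, 253.7], 0.83), ([359.9, 261.9], 0.57), ([294.9, 169.8], 0.51)]
holder side [([345.0, 205.7], 0.96), ([261.6, 259.1], 0.91), ([274.7, 202.8], 0.76), ([340.8, 190.9], 0.63)]
```

```bash
cat >> h.py <<'E'
def plan(target,yaw,n,nturn=None):
    """rows in tool axes from the present pose to world target (mm), world yaw (deg)"""
    s=ctrl.read_state(); p=np.array(s["eef_pos"]); a=s["eef_rot"][2]; nturn=nturn or n
    d=(np.array(target)-p)/n; da=(yaw-a)/nturn; rows=[]
    for i in range(n):
        c,sn=np.cos(np.radians(a)),np.sin(np.radians(a))
        t=da if i<nturn else 0
        rows.append(([round(float(d[0]*c+d[1]*sn),1),round(float(-d[2]),1),round(float(-d[0]*sn+d[1]*c),1)],round(float(-t),2))); a+=t
    for r in rows: print(r)
E
python3 - <<'E'
from h import *
plan((634,-49,250),16.2,18,12)
f=ctrl.grab_frame("top"); g=ctrl.grab_frame("side")
O=np.array([587.2,109.5,0]);a=np.radians(16.2);ex=np.array([np.cos(a),np.sin(a),0]);ey=np.array([-ex[1],ex[0],0])
ims=[cv2.imread("pics/top0.png"),cv2.imread("pics/side0.png")]
H=lambda x,y,z:O+x*ex+y*ey+[0,0,z]
k=5.6
zs=[cv2.resize(ims[0][145:225,225:365],None,fx=k,fy=k),cv2.resize(ims[1][150:240,290:430],None,fx=k,fy=k)]
for nm,X in dict(tail=H(0,-135,40),nose=H(0,40,40),stop=H(0,80,54),lt=H(-93,-20,130),st=H(-70.4,50,97),p1=H(-45,-20,60),p2=H(-45,50,60),c1=H(-77,-90,12),c2=H(-77,90,12)).items():
    for F,Z,o in ((f,zs[0],(225,145)),(g,zs[1],(290,150))):
        q=((proj(F,X)-o)*k).astype(int); cv2.circle(Z,tuple(map(int,q)),4,(0,0,255),-1); cv2.putText(Z,nm,(int(q[0])+5,int(q[1])),0,.5,(255,0,0),1)
cv2.imwrite("pics/ov.png",cv2.resize(np.hstack([zs[0][:448,:784]]),None,fx=1,fy=1)); cv2.imwrite("pics/ov2.png",zs[1])
E
```

```text
([-22.7, -2.5, -32.7], 3.93)
([-20.4, -2.5, -34.2], 3.93)
([-18.0, -2.5, -35.5], 3.93)
([-15.6, -2.5, -36.6], 3.93)
([-13.0, -2.5, -37.6], 3.93)
([-10.4, -2.5, -38.4], 3.93)
([-7.8, -2.5, -39.1], 3.93)
([-5.1, -2.5, -39.5], 3.93)
([-2.4, -2.5, -39.7], 3.93)
([0.4, -2.5, -39.8], 3.93)
([3.1, -2.5, -39.7], 3.93)
([5.8, -2.5, -39.4], 3.93)
([8.5, -2.5, -38.9], 0.0)
([8.5, -2.5, -38.9], 0.0)
([8.5, -2.5, -38.9], 0.0)
([8.5, -2.5, -38.9], 0.0)
([8.5, -2.5, -38.9], 0.0)
([8.5, -2.5, -38.9], 0.0)
```

View pics/ov.png

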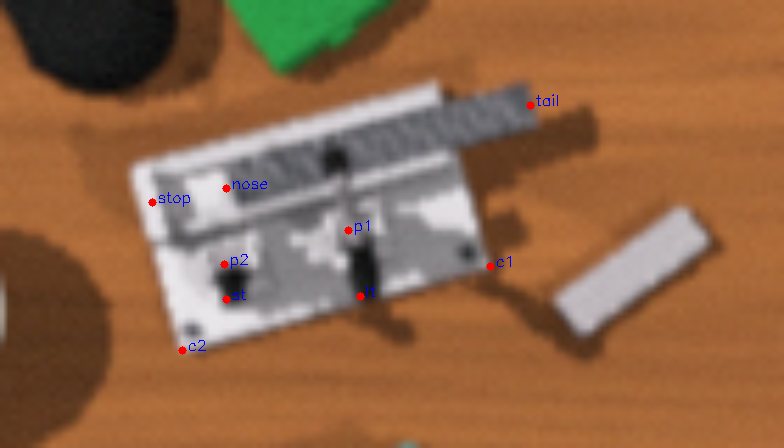

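View pics/ov2.png

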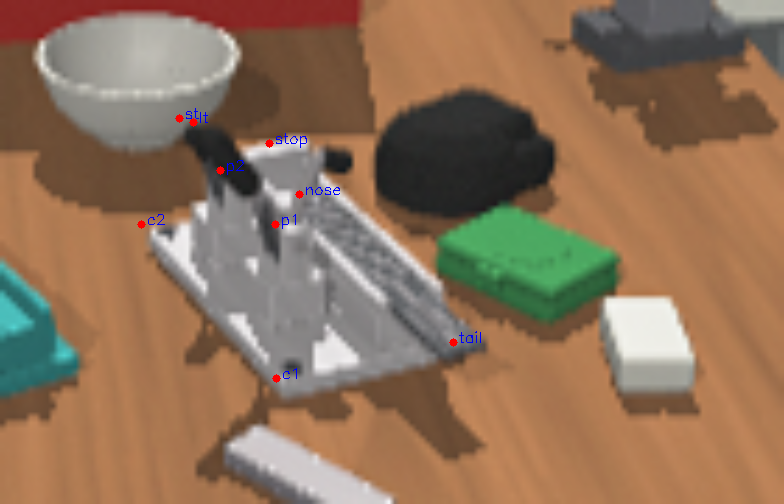

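The file meant is the grey one in the aluminium holder (top px 294,170). The purple one (196,307) is ruled out by colour, and the grey one at (390,163) is clearly smaller. The long lever is the one with the foot arm, on the -y side (top px 289,190). The overlaid model agrees with both views. I'll move above the tail next.

Request:
{"method": "carry_out", "body": {
  "plan": [
    {"fingers": -1,"linear": [0,-30,0],"yaw": 0},
    {"fingers": -1,"linear": [-22.7,-20,-32.7],"yaw": 3.93},
    {"fingers": -1,"linear": [-20.4,0,-34.2],"yaw": 3.93},
    {"fingers": -1,"linear": [-18,0,-35.5],"yaw": 3.93},
    {"fingers": -1,"linear": [-15.6,0,-36.6],"yaw": 3.93},
    {"fingers": -1,"linear": [-13,0,-37.6],"yaw": 3.93},
    {"fingers": -1,"linear": [-10.4,0,-38.4],"yaw": 3.93},
    {"fingers": -1,"linear": [-7.8,0,-39.1],"yaw": 3.93},
    {"fingers": -1,"linear": [-5.1,0,-39.5],"yaw": 3.93},
    {"fingers": -1,"linear": [-2.4,0,-39.7],"yaw": 3.93}
  ]
}}

```text
time: 2.25
eef_pos: [463.5, 264.5, 255.7]
eef_rot: [-90.0, -0.0, 27.8]
force: [0.5, 0.2, -0.5]
width: 17.4
```

Request:
{"method": "carry_out", "body": {
  "plan": [
    {"fingers": -1,"linear": [0.4,0,-39.8],"yaw": 3.93},
    {"fingers": -1,"linear": [3.1,0,-39.7],"yaw": 3.93},
    {"fingers": -1,"linear": [5.8,0,-39.4],"yaw": 3.93},
    {"fingers": -1,"linear": [8.5,0,-38.9],"yaw": 0},
    {"fingers": -1,"linear": [8.5,0,-38.9],"yaw": 0},
    {"fingers": -1,"linear": [8.5,0,-38.9],"yaw": 0},
    {"fingers": -1,"linear": [8.5,0,-38.9],"yaw": 0},
    {"fingers": -1,"linear": [8.5,0,-38.9],"yaw": 0},
    {"fingers": -1,"linear": [8.5,0,-38.9],"yaw": 0},
    {"fingers": -1,"linear": [0,0,0],"yaw": 0}
  ]
}}

```text
time: 3.25
eef_pos: [635.0, -56.8, 255.4]
eef_rot: [-90.3, -0.0, 15.7]
force: [0.9, -0.5, -0.6]
width: 0.6
```

```bash
python3 - <<'E'
from h import *
w=ctrl.grab_frame("wrist"); s=ctrl.read_state(); print(s["eef_pos"],s["eef_rot"],s["width"],s["force"],s["time"])
cv2.imwrite("pics/w1.png",w["image"])
np.savez("w1.npz",R=w["R"],t=w["t"],mtx=w["mtx"])
E
```

```text
[634.12109981 -52.86002251 255.18315763] [-9.01052842e+01  2.35636347e-02  1.58481843e+01] 0.46857088972512284 [-0.12080485  0.557295   -0.21614909] 3.3
```

View pics/w1.png

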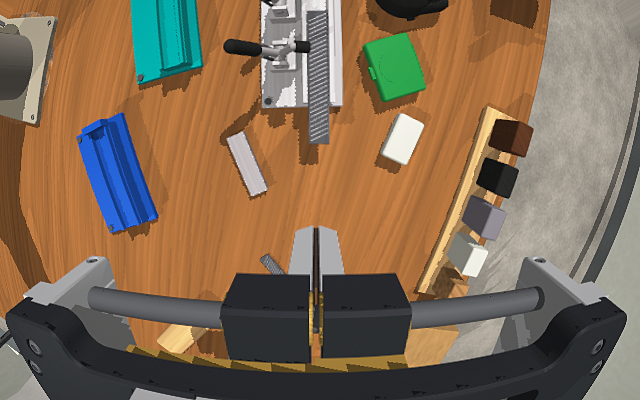

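```bash
python3 - <<'E'
from h import *
im=cv2.imread("pics/w1.png"); cv2.imwrite("pics/w1z.png",cv2.resize(im[0:170,210:380],None,fx=3.5,fy=3.5,interpolation=cv2.INTER_CUBIC))
w=np.load("w1.npz")
for n,p,z in [("tail",(309,143),40),("tail",(329,144),40),("pl",(262,107),12),("fl",(308.5,12),40),("fr",(327,12),40),("tip",(225,46),130)]: print(n,hit(w,p,z,True).round(1))
O=np.array([587.2,109.5,0]);a=np.radians(16.2);ex=np.array([np.cos(a),np.sin(a),0]);ey=np.array([-ex[1],ex[0],0])
for X in [(0,-135,40),(-93,-20,130),(-77,-90,12)]: print((O+X[0]*ex+X[1]*ey).round(1),X[2],proj(w,O+X[0]*ex+X[1]*ey+[0,0,X[2]],True))
E
```

```text
tail [616.9 -21.7  40. ]
tail [641.8 -16.   40. ]
pl [541.7   6.7  12. ]
fl [569.6 143.8  40. ]
fr [592.2 150.2  40. ]
tip [508.   62.4 130. ]
[624.9 -20.1   0. ] 40 [315.35774474 143.5116031 ]
[503.5  64.3   0. ] 130 [221.41323632  43.45915679]
[538.4   1.6   0. ] 12 [258.73972484 110.0255175 ]
```

View pics/w1z.png

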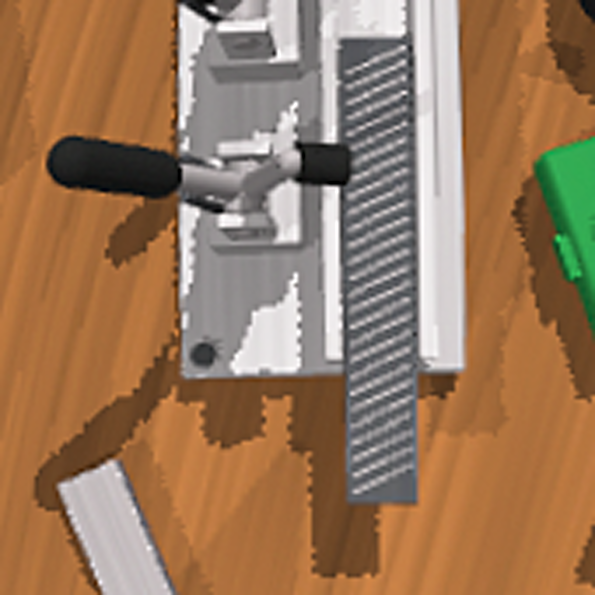

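Request:
{"method": "carry_out", "body": {
  "plan": [
    {"fingers": -1,"linear": [0,40,0],"yaw": 0},
    {"fingers": -1,"linear": [0,40,0],"yaw": 0},
    {"fingers": -1,"linear": [0,40,0],"yaw": 0},
    {"fingers": -1,"linear": [0,40,0],"yaw": 0},
    {"fingers": -1,"linear": [0,20,0],"yaw": 0},
    {"fingers": -1,"linear": [0,0,0],"yaw": 0},
    {"fingers": -1,"linear": [0,0,0],"yaw": 0}
  ]
}}

```text
time: 4.0
eef_pos: [633.9, -48.0, 76.0]
eef_rot: [-90.0, -0.0, 16.2]
force: [1.1, -0.5, 0.3]
width: 0.3
```

```bash
python3 - <<'E'
from h import *
w=ctrl.grab_frame("wrist"); s=ctrl.read_state(); print(s["eef_pos"],s["eef_rot"],s["width"],s["force"],s["time"])
im=w["image"]; print(proj(w,s["eef_pos"],True))
np.savez("w2.npz",R=w["R"],t=w["t"],mtx=w["mtx"])
cv2.imwrite("pics/w2.png",cv2.resize(im[60:260,210:430],None,fx=3,fy=3,interpolation=cv2.INTER_CUBIC))
E
```

```text
[634.71004583 -48.38061448  76.87652089] [-90.02389063  -0.12306959  16.20538096] 0.4240262558088774 [-0.01944317  0.151205    0.51624817] 4.05
[315.62596747 241.10112876]
```

View pics/w2.png

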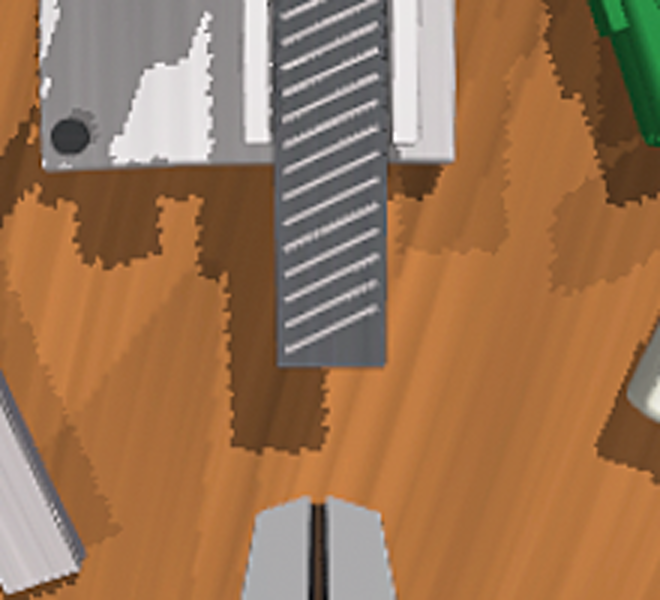

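```bash
python3 - <<'E'
from h import *
w=np.load("w2.npz")
a=np.radians(16.2);ex=np.array([np.cos(a),np.sin(a),0]);ey=np.array([-ex[1],ex[0],0]);T=np.array([634.7,-48.4,0])
for n,p,z in [("tailL",(278,368),40),("tailR",(386,367),40),("plL",(43,170),12),("plR",(455,162),12),("railL",(245,142),43),("file upL",(280,20),40),("tip front",(318,500),77),("tipL",(255,515),77),("tipR",(382,515),77)]:
    X=hit(w,(p[0]/3+210,p[1]/3+60),z,True); print(n,X.round(1),"rel TCP ex,ey",round((X-T)@ex,1),round((X-T)@ey,1))
E
```

```text
tailL [617.5 -22.8  40. ] rel TCP ex,ey -9.4 29.4
tailR [642.3 -15.3  40. ] rel TCP ex,ey 16.5 29.7
plL [542.3   5.8  12. ] rel TCP ex,ey -73.6 77.8
plR [647.4  37.3  12. ] rel TCP ex,ey 36.1 78.7
railL [595.7  26.7  43. ] rel TCP ex,ey -16.5 83.0
file upL [595.3  56.5  40. ] rel TCP ex,ey -8.6 111.7
tip front [632.2 -38.9  77. ] rel TCP ex,ey 0.2 9.9
tipL [620.5 -45.8  77. ] rel TCP ex,ey -12.9 6.5
tipR [645.9 -38.4  77. ] rel TCP ex,ey 13.6 6.5
```

Request:
{"method": "carry_out", "body": {
  "plan": [
    {"fingers": -1,"linear": [3.5,20,0],"yaw": 0},
    {"fingers": -1,"linear": [0,15,0],"yaw": 0},
    {"fingers": -1,"linear": [0,10,0],"yaw": 0},
    {"fingers": -1,"linear": [0,0,5],"yaw": 0},
    {"fingers": -1,"linear": [0,0,5],"yaw": 0},
    {"fingers": -1,"linear": [0,0,5],"yaw": 0},
    {"fingers": -1,"linear": [0,0,0],"yaw": 0}
  ]
}}

```text
time: 4.75
eef_pos: [633.1, -32.1, 31.1]
eef_rot: [-90.0, -0.0, 16.2]
force: [-0.6, 0.1, 0.1]
width: 0.1
```

```bash
python3 - <<'E'
from h import *
w=ctrl.grab_frame("wrist"); s=ctrl.read_state(); print(s["eef_pos"],s["force"],s["time"])
im=w["image"]
cv2.imwrite("pics/w3.png",cv2.resize(im[60:260,210:430],None,fx=3,fy=3,interpolation=cv2.INTER_CUBIC))
E
```

```text
[633.19665904 -32.82011754  31.05288977] [0.12752996 0.10742226 0.21865703] 4.8
```

View pics/w3.png

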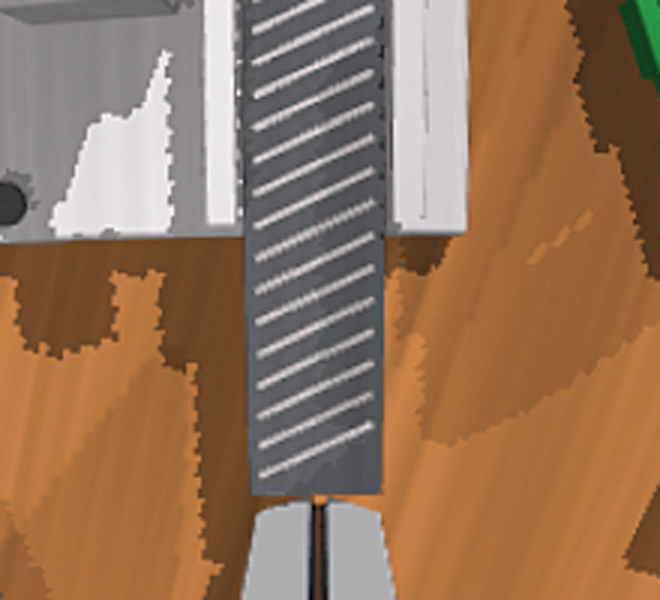

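The fingertips (zoom px 318,500) sit square behind the tail edge (318,495), with a few mm of gap. I'll push now.

Request:
{"method": "carry_out", "body": {
  "plan": [
    {"fingers": -1,"linear": [0,0,4],"yaw": 0},
    {"fingers": -1,"linear": [0,0,4],"yaw": 0},
    {"fingers": -1,"linear": [0,0,5],"yaw": 0},
    {"fingers": -1,"linear": [0,0,5],"yaw": 0},
    {"fingers": -1,"linear": [0,0,5],"yaw": 0},
    {"fingers": -1,"linear": [0,0,5],"yaw": 0},
    {"fingers": -1,"linear": [0,0,5],"yaw": 0},
    {"fingers": -1,"linear": [0,0,5],"yaw": 0}
  ]
}}

```text
time: 5.6
eef_pos: [622.3, 3.1, 30.5]
eef_rot: [-90.0, -0.0, 16.2]
force: [-0.1, -2.2, 2.1]
width: 0.7
```

Request:
{"method": "carry_out", "body": {
  "plan": [
    {"fingers": -1,"linear": [0,0,3],"yaw": 0},
    {"fingers": -1,"linear": [0,0,2],"yaw": 0},
    {"fingers": -1,"linear": [0,0,2],"yaw": 0}
  ]
}}

```text
time: 5.9
eef_pos: [620.9, 7.9, 30.5]
eef_rot: [-90.1, -0.0, 16.1]
force: [2.9, -7.4, -0.5]
width: 0.8
```

```bash
python3 - <<'E'
from h import *
w=ctrl.grab_frame("wrist"); s=ctrl.read_state(); print(s["eef_pos"],s["force"],s["time"])
im=w["image"]
cv2.imwrite("pics/w4.png",im)
E
```

```text
[620.93255799   7.83371889  30.49024209] [ 1.84402514 -4.73833813  1.20123446] 5.95
```

View pics/w4.png

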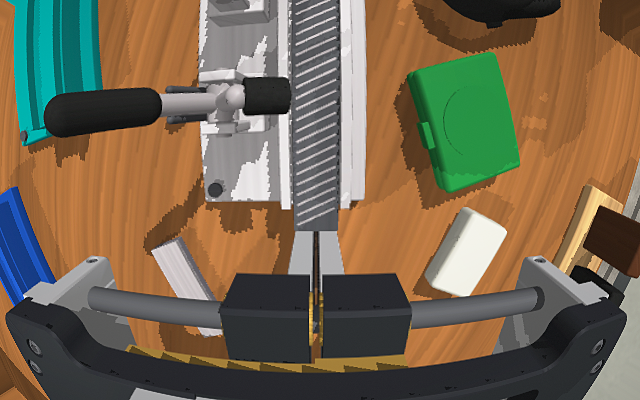

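Request:
{"method": "carry_out", "body": {
  "plan": [
    {"fingers": -1,"linear": [0,0,2],"yaw": 0},
    {"fingers": -1,"linear": [0,0,0],"yaw": 0}
  ]
}}

```text
time: 6.15
eef_pos: [620.9, 7.8, 30.5]
eef_rot: [-90.3, -0.1, 16.0]
force: [2.3, -7.6, 0.4]
width: 0.5
```

```bash
python3 - <<'E'
from h import *
w=ctrl.grab_frame("wrist"); s=ctrl.read_state(); print(s["eef_pos"],s["force"],s["time"])
im=w["image"]; cv2.imwrite("pics/w5.png",cv2.resize(im[150:260,190:390],None,fx=4,fy=4,interpolation=cv2.INTER_CUBIC))
np.savez("w5.npz",R=w["R"],t=w["t"],mtx=w["mtx"])
f=ctrl.grab_frame("top")["image"]
cv2.imwrite("pics/t5.png",cv2.resize(f[145:225,225:365],None,fx=5.6,fy=5.6,interpolation=cv2.INTER_CUBIC))
f=ctrl.grab_frame("side")["image"]
cv2.imwrite("pics/s5.png",cv2.resize(f[150:240,290:430],None,fx=5.6,fy=5.6,interpolation=cv2.INTER_CUBIC))
E
```

```text
[620.87037731   7.87572355  30.49387594] [ 3.12448308 -7.94741665  0.3863317 ] 6.2
```

View pics/w5.png

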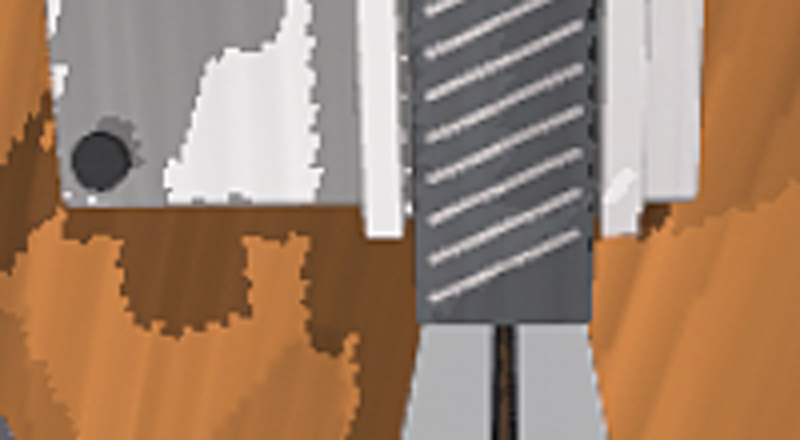

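View pics/t5.png

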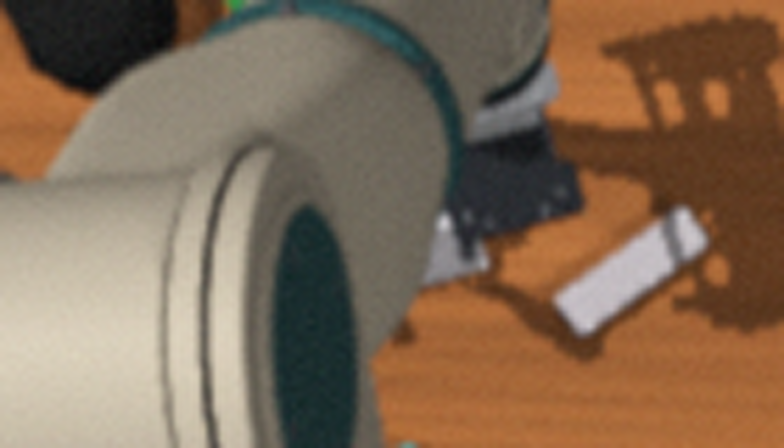

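View pics/s5.png

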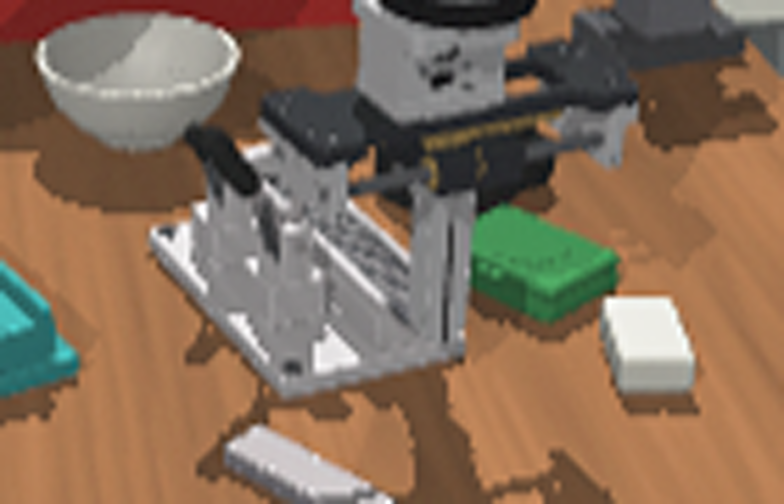

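```bash
python3 - <<'E'
from h import *
w=np.load("w5.npz")
a=np.radians(16.2);ex=np.array([np.cos(a),np.sin(a),0]);ey=np.array([-ex[1],ex[0],0]);T=np.array([620.9,7.8,0])
for n,p,z in [("tail",(503,322),40),("railL",(383,237),43),("railR",(620,236),43),("plL",(65,206),12),("plR",(695,200),12),("fL",(415,322),40),("fR",(592,322),40)]:
    X=hit(w,(p[0]/4+190,p[1]/4+150),z,True); print(n,X.round(1),round((X-T)@ex,1),round((X-T)@ey,1))
E
```

```text
tail [618.8  17.8  40. ] 0.7 10.2
railL [598.3  26.7  43. ] -16.4 24.5
railR [630.8  36.3  43. ] 17.5 24.6
plL [542.6   5.6  12. ] -75.8 19.8
plR [647.  37.  12.] 33.2 20.8
fL [606.2  14.1  40. ] -12.3 10.2
fR [631.5  21.4  40. ] 14.0 10.1
```

The rails' end is 14.3 mm from the tail (15 expected at home). The force rose to 8 N with no further motion, so the file is against the stop. I'll retreat and go over to the outer side of the long lever.

Request:
{"method": "carry_out", "body": {
  "plan": [
    {"fingers": -1,"linear": [0,0,-8],"yaw": 0},
    {"fingers": -1,"linear": [0,0,-12],"yaw": 0},
    {"fingers": -1,"linear": [0,-40,0],"yaw": 0},
    {"fingers": -1,"linear": [0,-45,0],"yaw": 0},
    {"fingers": -1,"linear": [0,-45,0],"yaw": 0},
    {"fingers": -1,"linear": [0,-40,0],"yaw": 0},
    {"fingers": -1,"linear": [-45,0,0],"yaw": 0},
    {"fingers": -1,"linear": [-45,0,0],"yaw": 0},
    {"fingers": -1,"linear": [-45,0,0],"yaw": 0},
    {"fingers": -1,"linear": [0,0,0],"yaw": 0}
  ]
}}

```text
time: 7.3
eef_pos: [487.8, -46.9, 200.0]
eef_rot: [-89.8, 0.4, 15.9]
force: [0.7, -0.0, -0.1]
width: 0.5
```

```bash
python3 - <<'E'
from h import *
w=ctrl.grab_frame("wrist"); s=ctrl.read_state(); print(s["eef_pos"],s["eef_rot"],s["force"],s["time"])
im=w["image"]; cv2.imwrite("pics/w6.png",im)
np.savez("w6.npz",R=w["R"],t=w["t"],mtx=w["mtx"])
O=np.array([592.8,106.9,0]);a=np.radians(16.2);ex=np.array([np.cos(a),np.sin(a),0]);ey=np.array([-ex[1],ex[0],0])
d=s["eef_pos"]-O; print("TCP in holder",d@ex,d@ey)
for X in [(-93,-20,130),(-45,-20,60),(-70.4,50,97),(0,-95,40),(0,80,40)]: print(X,proj(w,O+X[0]*ex+X[1]*ey+[0,0,X[2]],True).round(1))
E
```

```text
[492.51222989 -45.83187752 200.55457845] [-89.87252553   0.13274338  16.01537282] [ 0.58746721  0.92784415 -0.00949459] 7.35
TCP in holder -138.91654782367877 -118.68806167835889
(-93, -20, 130) [378.   89.8]
(-45, -20, 60) [409.9  96.9]
(-70.4, 50, 97) [394.2  21.6]
(0, -95, 40) [438.9 164.5]
(0, 80, 40) [440.2  17.6]
```

View pics/w6.png

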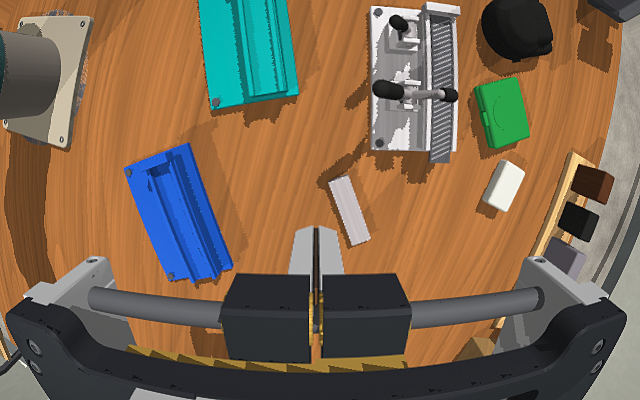

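Request:
{"method": "carry_out", "body": {
  "plan": [
    {"fingers": -1,"linear": [0,0,40],"yaw": 0},
    {"fingers": -1,"linear": [0,0,40],"yaw": 0},
    {"fingers": -1,"linear": [0,0,18],"yaw": 0},
    {"fingers": -1,"linear": [0,0,0],"yaw": 0},
    {"fingers": -1,"linear": [0,35,0],"yaw": 0},
    {"fingers": -1,"linear": [0,35,0],"yaw": 0},
    {"fingers": -1,"linear": [0,32,0],"yaw": 0},
    {"fingers": -1,"linear": [0,0,0],"yaw": 0}
  ]
}}

```text
time: 8.15
eef_pos: [466.9, 47.6, 95.4]
eef_rot: [-90.0, 0.4, 16.1]
force: [0.8, 0.4, 0.4]
width: 0.6
```

```bash
python3 - <<'E'
from h import *
w=ctrl.grab_frame("wrist"); s=ctrl.read_state(); print(s["eef_pos"],s["eef_rot"],s["force"],s["time"])
im=w["image"]; cv2.imwrite("pics/w7.png",im)
np.savez("w7.npz",R=w["R"],t=w["t"],mtx=w["mtx"])
O=np.array([592.8,106.9,0]);a=np.radians(16.2);ex=np.array([np.cos(a),np.sin(a),0]);ey=np.array([-ex[1],ex[0],0])
d=s["eef_pos"]-O; print("TCP in holder",d@ex,d@ey)
for X in [(-93,-20,130),(-45,-20,60)]: print(X,proj(w,O+X[0]*ex+X[1]*ey+[0,0,X[2]],True).round(1))
f=ctrl.grab_frame("side")["image"]
cv2.imwrite("pics/s7.png",cv2.resize(f[130:240,270:430],None,fx=4.5,fy=4.5,interpolation=cv2.INTER_CUBIC))
E
```

```text
[468.17594115  47.65185767  97.23846238] [-89.99795318   0.20001574  16.06218413] [-0.40949455 -0.76708723  0.57757872] 8.2
TCP in holder -136.205401551492 -22.126612949677448
(-93, -20, 130) [396.3 261.1]
(-45, -20, 60) [434.3 217.5]
```

View pics/w7.png

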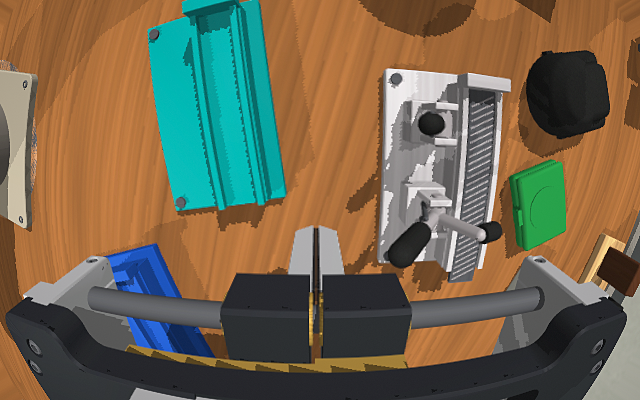

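View pics/s7.png

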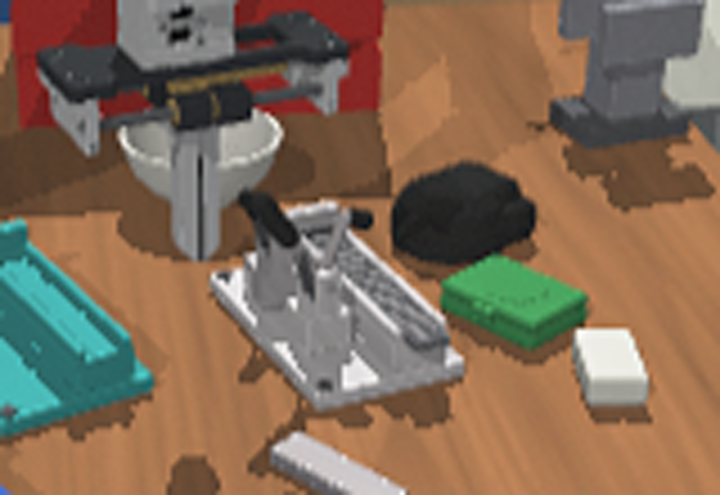

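Request:
{"method": "carry_out", "body": {
  "plan": [
    {"fingers": -1,"linear": [8,0,2],"yaw": 0},
    {"fingers": -1,"linear": [6,0,0],"yaw": 0},
    {"fingers": -1,"linear": [5,0,0],"yaw": 0},
    {"fingers": -1,"linear": [5,0,0],"yaw": 0},
    {"fingers": -1,"linear": [5,0,0],"yaw": 0},
    {"fingers": -1,"linear": [5,0,0],"yaw": 0},
    {"fingers": -1,"linear": [5,0,0],"yaw": 0},
    {"fingers": -1,"linear": [5,0,0],"yaw": 0}
  ]
}}

```text
time: 9.05
eef_pos: [506.5, 62.4, 98.2]
eef_rot: [-89.9, 0.4, 16.1]
force: [-5.6, -2.6, 4.6]
width: 0.6
```

```bash
python3 - <<'E'
from h import *
w=ctrl.grab_frame("wrist"); s=ctrl.read_state(); print(s["eef_pos"],s["eef_rot"],s["force"],s["time"])
cv2.imwrite("pics/w8.png",w["image"])
E
```

```text
[508.76298802  62.88863321  98.27404472] [-89.95480191   0.20468078  16.14715584] [-1.71017668 -0.66601879 -1.24709434] 9.1
```

View pics/w8.png

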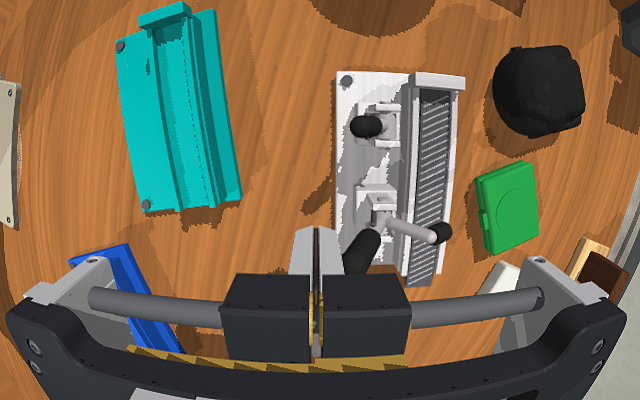

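Request:
{"method": "carry_out", "body": {
  "plan": [
    {"fingers": -1,"linear": [5,0,0],"yaw": 0},
    {"fingers": -1,"linear": [5,0,0],"yaw": 0},
    {"fingers": -1,"linear": [5,0,0],"yaw": 0},
    {"fingers": -1,"linear": [5,0,0],"yaw": 0},
    {"fingers": -1,"linear": [5,0,0],"yaw": 0}
  ]
}}

```text
time: 9.6
eef_pos: [535.5, 70.3, 98.6]
eef_rot: [-90.0, -0.1, 16.2]
force: [-0.4, -0.2, 1.3]
width: 0.5
```

Request:
{"method": "carry_out", "body": {
  "plan": [
    {"fingers": -1,"linear": [4,0,0],"yaw": 0},
    {"fingers": -1,"linear": [4,0,0],"yaw": 0},
    {"fingers": -1,"linear": [3,0,0],"yaw": 0},
    {"fingers": -1,"linear": [0,0,0],"yaw": 0}
  ]
}}

```text
time: 10.0
eef_pos: [545.3, 73.2, 98.4]
eef_rot: [-90.0, -0.0, 16.2]
force: [0.0, -0.3, -0.1]
width: 0.7
```

```bash
python3 - <<'E'
from h import *
w=ctrl.grab_frame("wrist"); s=ctrl.read_state(); print(s["eef_pos"],s["eef_rot"],s["force"],s["time"])
cv2.imwrite("pics/w9.png",w["image"])
f=ctrl.grab_frame("side")["image"]
cv2.imwrite("pics/s9.png",cv2.resize(f[130:240,270:430],None,fx=4.5,fy=4.5,interpolation=cv2.INTER_CUBIC))
E
```

```text
[544.86696752  73.04258408  98.40311368] [-9.00004125e+01 -2.74215881e-03  1.61556094e+01] [ 0.02755295 -0.17607827  0.03510378] 10.05
```

View pics/w9.png

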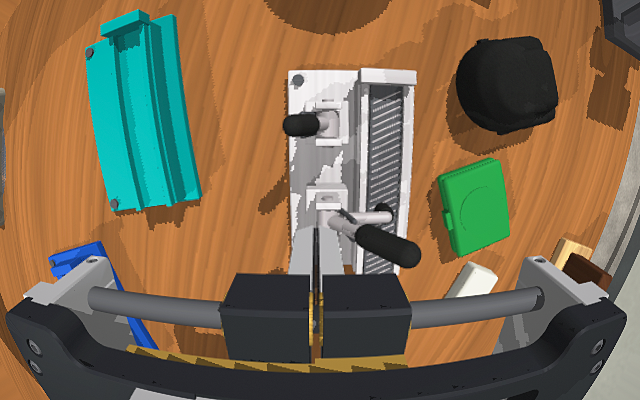

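View pics/s9.png

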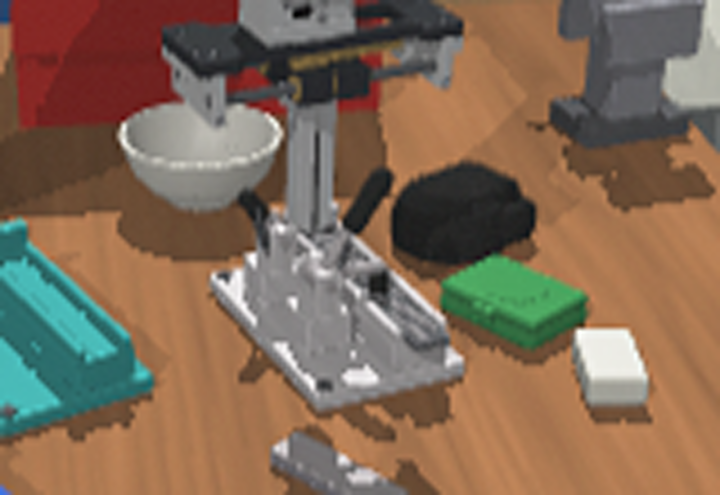

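The lever has snapped over: grip at wrist px (385,245), foot on the file at (382,212). Contact force is zero. I'll back off and check.

Request:
{"method": "carry_out", "body": {
  "plan": [
    {"fingers": -1,"linear": [-20,0,0],"yaw": 0},
    {"fingers": -1,"linear": [-30,0,0],"yaw": 0},
    {"fingers": -1,"linear": [-20,-20,0],"yaw": 0},
    {"fingers": -1,"linear": [0,-40,0],"yaw": 0},
    {"fingers": -1,"linear": [0,-40,-40],"yaw": 0},
    {"fingers": -1,"linear": [0,0,-40],"yaw": 0},
    {"fingers": -1,"linear": [0,0,-40],"yaw": 0},
    {"fingers": -1,"linear": [0,0,-40],"yaw": 0},
    {"fingers": -1,"linear": [0,0,0],"yaw": 0},
    {"fingers": -1,"linear": [0,0,0],"yaw": 0}
  ]
}}

```text
time: 11.1
eef_pos: [520.2, -96.4, 193.6]
eef_rot: [-90.0, 0.0, 16.0]
force: [0.2, 0.1, -0.3]
width: 0.6
```

```bash
python3 - <<'E'
from h import *
w=ctrl.grab_frame("wrist"); s=ctrl.read_state(); print(s["eef_pos"],s["eef_rot"],s["force"],s["time"])
cv2.imwrite("pics/w10.png",cv2.resize(w["image"][0:200,300:500],None,fx=3,fy=3,interpolation=cv2.INTER_CUBIC))
np.savez("w10.npz",R=w["R"],t=w["t"],mtx=w["mtx"])
f=ctrl.grab_frame("side")["image"]
cv2.imwrite("pics/s10.png",cv2.resize(f[130:240,270:430],None,fx=4.5,fy=4.5,interpolation=cv2.INTER_CUBIC))
O=np.array([592.8,106.9,0]);a=np.radians(16.2);ex=np.array([np.cos(a),np.sin(a),0]);ey=np.array([-ex[1],ex[0],0])
for X in [(0,-95,40),(0,80,40),(0,80,54),(0,-80,43)]: print(X,((proj(w,O+X[0]*ex+X[1]*ey+[0,0,X[2]],True)-[300,0])*3).round(1))
E
```

```text
[520.11814406 -94.90756248 193.56175365] [-8.99277280e+01  3.70034616e-02  1.61523599e+01] [-0.26510458  0.28416213  0.15173376] 11.15
(0, -95, 40) [385.5 345.1]
(0, 80, 40) [373.9 -86.9]
(0, 80, 54) [ 385.6 -101.1]
(0, -80, 43) [389.3 305.1]
```

View pics/w10.png

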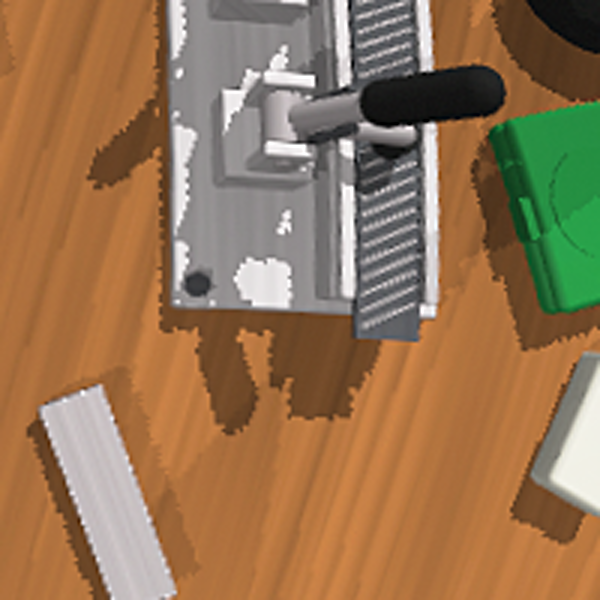

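View pics/s10.png

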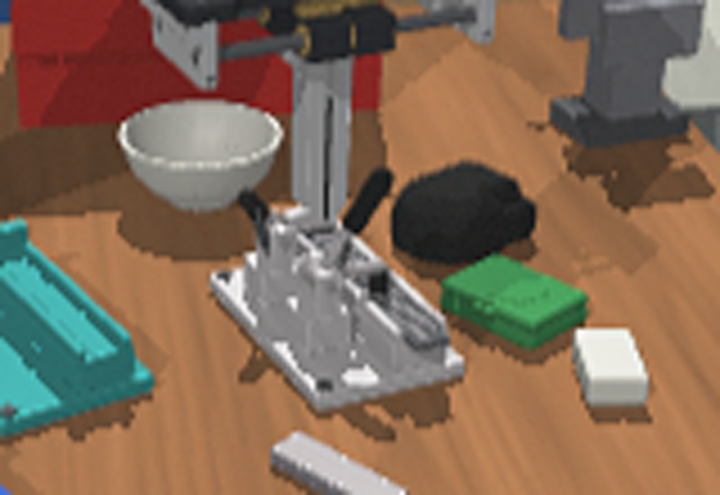

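```bash
python3 - <<'E'
from h import *
im=cv2.imread("pics/w9.png"); a=cv2.resize(im[55:285,270:430],None,fx=2.5,fy=2.5,interpolation=cv2.INTER_CUBIC)
f=ctrl.grab_frame("top")["image"]; b=cv2.resize(f[145:225,225:305],(400,400),interpolation=cv2.INTER_CUBIC)
b=cv2.copyMakeBorder(b,0,a.shape[0]-400,0,0,0); cv2.imwrite("pics/c11.png",np.hstack([a,b]))
E
```

```text
(no output)
```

View pics/c11.png

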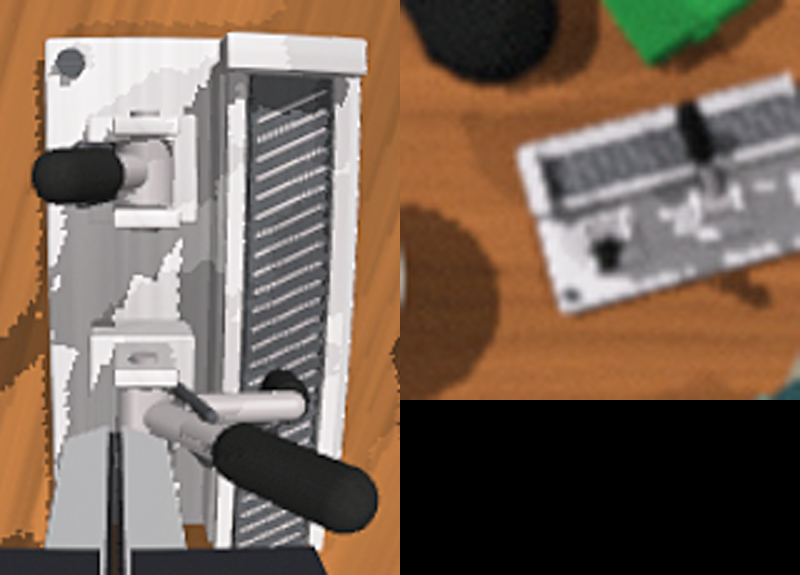

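The file runs right up to the stop (zoom px 290,78) with no gap visible. The long lever is down, and the short lever is still open as before.

```bash
python3 - <<'E'
from cell import ctrl
print(ctrl.read_state()["force"]); print(ctrl.finish_job())
E
```

```text
[-0.02062584 -0.30736807 -0.31886954]
the job is handed in; nothing more can be done
None
```

I pushed the file home against the stop, then pushed the long lever over its centre, and it snapped down with its foot on the file. I handed the job in at about 11 s of the 43 s allowed.

- **File:** at the end of the push the force rose to about 8 N with no further motion. The tail then measured 14.3 mm beyond the rail ends (15 mm expected), and after the clamp snapped no gap at the stop could be seen.
- **Long lever:** it rests on the file side with its foot on the file. Contact force was about zero before I backed off.
- **Rest of the scene:** in the last pictures the short lever was still open and the things around the holder looked as before. The gripper was well clear of everything when I handed in.
- **Disagreements:** the wrist and top cameras differed by about 4 mm on where the file's tail was. The plate's edge also lay about 5 mm off the position I had first assumed. I took the holder's position from the rail ends and the contact with the stop instead.

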